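# Restock the condiment caddy

### The arm

A 6-joint arm with a two-finger parallel gripper is mounted at the origin on a cart in front of the work surface, level with it; the furniture and walls round the work are solid. World frame = base frame: x ahead of the robot, y to its left, z up, the work surface at z = 0. Lengths are in m, angles in rad, forces in N, time in s.
With the tool pointing down it reaches from about 0.3 to 0.875 m from the base axis. Payload 6.4 kg.
Tool frame: the origin (TCP) lies midway between the tips of the shut fingers; the grasp point (between the pads) lies 19 mm behind it; z points along the fingers, y is the line along which they close (so a half turn about z gives the same grasp; the last joint's range is limited). The gripper opens to 88 mm and grips with 3 to 60 N. Pads are 18 mm wide; open, the fingers measure 123 mm over their backs; the gripper's body (75 mm by 187 mm) begins 45 mm behind the grasp point.
Start: joints at [-1.333, 0.181, 1.607, -0, 1.354, -0.206], TCP at [0.247, -0.519, 0.239] pointing down, gripper open.
Joint ranges: [-2.99, 2.99], [-0.89, 2.07], [0.3, 2.58], [-1.14, 4.28], [0, 2.63], [-3.12, 3.12]. Speed limits (rad/s): [2.57, 2.57, 3.01, 3.14, 3.14, 3.14].

### API

Orientations are given as a unit quaternion [w, x, y, z].
In Python, from rig import ctrl, viewer gives the robot as it stands. The module is installed in compiled form; this text tells all that it offers.
- The arm moves only by the shell command python3 -m handwheel 'ROWS' [FORCE]. ROWS is JSON, a list of rows, each a list of 3 entries, a list of its own where there are three numbers: the shift along the tool's x, y, z in m, then the turn, a rotation vector about the tool's x, y, z in rad, then the closure in counts, from 0 (fully open) to 255 (shut). A call has 1 to 12 rows; each row shifts and turns the commanded pose from where the row before left it, along the tool's axes as they then stand; what a row does not reach is not made up. A row lasts 1/12 s, in which the tool goes at most 41.7 mm and 7.16 degrees, less where a joint would pass 70% of its speed; a pose out of reach is approached as far as the arm can. A call with a gripper value outside its range is refused whole. The fingers move at their own pace and stop on an object; FORCE is the grip in N (left out, the last holds). Time passes only in rows, so rows that do not move let the fingers close. It gives the time, the measured TCP pose, the force, the opening and the grip force at its end, in the units of the state.
- ctrl.sense(): the state, without advancing time (a new reading comes with each control period).
- viewer.camera(name): name is "scene" or "top"; returns (picture, depth): 420x560x3 uint8, red, green, blue; 420x560 float32, m along the optical axis (not along the pixel's ray), 0 where there is no reading.
- viewer.camera_info(name): a dict with "mtx" (3x3 intrinsics, pixels), "distortion" ([k1, k2, p1, p2, k3] as OpenCV has them; the pictures are not rectified), "pose" (4x4, takes a point from camera to world coordinates). Camera axes: x right, y up, looking along -z (the intrinsics and any distortion apply to the point x, -y, -z); pixel columns grow to the right and rows downward; lengths in m; the calibration is good to about 2 mm. A picture is of the moment at which its call begins. camera_info takes no time and is no camera call.
- ctrl.finish_job(): hands the job in; it is judged then, once.
The state is a dict: "time": time; "q": joint angles; "dq": joint speeds; "effort": joint torques, N m; "tcp_pos": TCP position; "tool_rot": TCP orientation; "wrist_force": force on the tool from outside, world axes, zero at the start; "wrist_torque": the same for the moment, N m; "opening": finger opening in m; "grasp_force": force on a finger pad.
Only numpy, scipy, OpenCV 4.12 (cv2) and the standard library are available. Lean on these libraries where they do the work, as an engineer would, in place of code of your own. Each camera call takes 0.05 s, during which the arm holds its last target. There are 200 camera calls.

### The job

The four condiments standing about on the green-checked table belong in the wooden caddy on the brown-checked table: stand the pink-lidded shaker in the pink insert, the teal-lidded shaker in the teal insert, the spice jar in the pale insert with the round well and the toothpick box in the pale insert with the rectangular well. Keep them upright, set each fully down in its well, and leave the guests' tea glass and white sauce bowl where they stand.

Things in the scene. Friction and masses are not known exactly. Their poses are not given: they have to be found in the camera images.
- pink_shaker: Pink-lidded shaker: glass shaker with a pastel pink flip lid (stays shut); round, 56 mm across, 89 mm tall (body 53 mm across up to 48 mm, 55 mm across up to 66 mm, the lid above it 54 to 58 mm). 0.11 kg. Origin at the centre of its underside, z up. Starts upright on the green-checked table.
- teal_shaker: Teal-lidded shaker: glass shaker with a pastel teal flip lid (stays shut); round, 56 mm across, 89 mm tall (body 53 mm across up to 48 mm, 55 mm across up to 66 mm, the lid above it 54 to 58 mm). 0.11 kg. Origin at the centre of its underside, z up. Starts upright on the green-checked table.
- spice_jar: Clear spice jar with a white cap and a green-leaf label, round, 47 mm across, 98 mm tall, 0.11 kg. Origin at the centre of its underside, z up. Starts upright on the green-checked table.
- toothpick_box: Upright red-brown toothpick box with a shut lid (it stays shut), 42 mm along its x (the body itself 36 mm, x = -17 to 19 mm; the lid's front lip makes up the rest), 52 mm along its y (body 50 mm), 78 mm tall, 0.07 kg. Origin at the centre of its underside, z up. Starts upright on the green-checked table, turned up to 0.5 rad from square to the robot.
- pink_insert: Pink insert with a round well, for the pink-lidded shaker. 92 x 92 x 26 mm, fixed in the wooden caddy on the brown-checked table, one of four (2 x 2, 96 mm apart, order and caddy angle vary). Origin at the centre of its underside, 4 mm above the table; z up, x and y along the caddy sides. The well is centred, 64 mm across with a 3 mm chamfer at the mouth; mouth 26 mm and floor 4 mm above the origin (22 mm deep).
- teal_insert: Teal insert with a round well, for the teal-lidded shaker. 92 x 92 x 26 mm, fixed in the wooden caddy on the brown-checked table, one of four (2 x 2, 96 mm apart, order and caddy angle vary). Origin at the centre of its underside, 4 mm above the table; z up, x and y along the caddy sides. The well is centred, 64 mm across with a 3 mm chamfer at the mouth; mouth 26 mm and floor 4 mm above the origin (22 mm deep).
- jar_insert: Pale grey insert with a round well, for the spice jar. 92 x 92 x 26 mm, fixed in the wooden caddy on the brown-checked table, one of four (2 x 2, 96 mm apart, order and caddy angle vary). Origin at the centre of its underside, 4 mm above the table; z up, x and y along the caddy sides. The well is centred, 56 mm across with a 3 mm chamfer at the mouth; mouth 26 mm and floor 4 mm above the origin (22 mm deep).
- box_insert: Pale grey insert with a rectangular well, for the toothpick box, which goes in either way round. 92 x 92 x 26 mm, fixed in the wooden caddy on the brown-checked table, one of four (2 x 2, 96 mm apart, order and caddy angle vary). Origin at the centre of its underside, 4 mm above the table; z up, x and y along the caddy sides. The well is centred, 48 mm along x and 62 mm along y, with a 3 mm chamfer at the mouth; mouth 26 mm and floor 4 mm above the origin (22 mm deep).
- tea_glass: A guest's small clear tea glass, 49 mm across, 62 mm tall, standing loose among the condiments; to be left where it stands. Origin at the centre of its underside.
- sauce_bowl: A guest's small white sauce bowl, 78 mm across, 34 mm tall, standing loose among the condiments; to be left where it stands. Origin at the centre of its underside.
There are look-alikes about, which are no part of the job. There is more than one size of the toothpick_box; the job needs the larger. What is shaped like the spice_jar but blue is not meant.

How it is judged:
By the outcome, as a careful person would: the job done as asked, in the order asked, and still so for the second after the job is handed in, with the robot touching nothing.
It also fails if it takes over 126 s, if anything falls off the work surface, if the arm or the gripper's body presses on something with over 40 N, if the wrist force passes 120 N, or if a joint passes its speed limit or range.

## Working session

There is one attempt and no reset: what is moved stays moved. The work goes in short steps, Python scripts to look and compute and a shell command to move; the robot and the scene stay as the last step left them, time stands still between calls to the robot, and variables do not carry over. Pictures are saved under pics/ and viewed, at most 14 in all, crops included, and the job is handed in when it is done.

```bash
mkdir -p pics; python3 - <<'E'
from rig import ctrl, viewer
import cv2,numpy as np
for n in("scene","top"):
    p,d=viewer.camera(n); np.savez(f"{n}0.npz",p=p,d=d)
    cv2.imwrite(f"pics/{n}0.png",cv2.resize(p[...,::-1],(784,588)))
    i=viewer.camera_info(n); print(n,i["mtx"],i["distortion"],np.round(i["pose"],3),(d==0).mean())
print(ctrl.sense())
E
```

```text
scene [[483.04514584   0.         286.52113438]
 [  0.         483.04514584 196.02200829]
 [  0.           0.           1.        ]] [0.0057038 0.        0.        0.        0.       ] [[ 0.762  0.277 -0.586 -0.532]
 [-0.648  0.344 -0.68  -1.133]
 [ 0.013  0.897  0.442  0.737]
 [ 0.     0.     0.     1.   ]] 0.1610076530612245
top [[532.55930161   0.         275.71411957]
 [  0.         532.55930161 203.96393938]
 [  0.           0.           1.        ]] [-0.0619308  0.         0.         0.         0.       ] [[ 0.005  0.979 -0.204  0.04 ]
 [-1.     0.004 -0.004 -0.036]
 [-0.003  0.204  0.979  1.815]
 [ 0.     0.     0.     1.   ]] 0.003754251700680272
{'time': 0.1, 'q': array([-1.33329907e+00,  1.81453898e-01,  1.60788446e+00,  1.11194965e-05,
        1.35376290e+00, -2.06273682e-01]), 'dq': array([ 0.00057186, -0.00132568, -0.00140004,  0.00081964,  0.00203585,
       -0.00014164]), 'effort': array([ 2.99975381e-04, -4.34823239e+01, -3.42697263e+01,  7.03778397e-02,
        3.40171752e-02, -4.38338986e-05]), 'tcp_pos': array([ 0.24679721, -0.51883255,  0.23791882]), 'tool_rot': array([-7.54297368e-04,  9.75484236e-01,  2.20068026e-01, -6.34781170e-06]), 'wrist_force': array([-1.03002563, -0.49234851, -1.01011187]), 'wrist_torque': array([ 0.00612134, -0.02584896,  0.01567433]), 'grasp_force': 0.0, 'opening': 0.08832731221973371}
```

View pics/scene0.png

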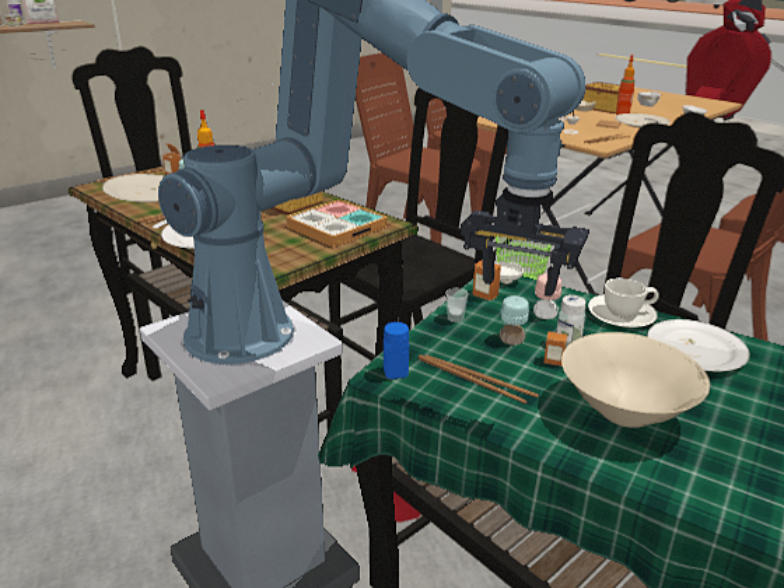

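View pics/top0.png

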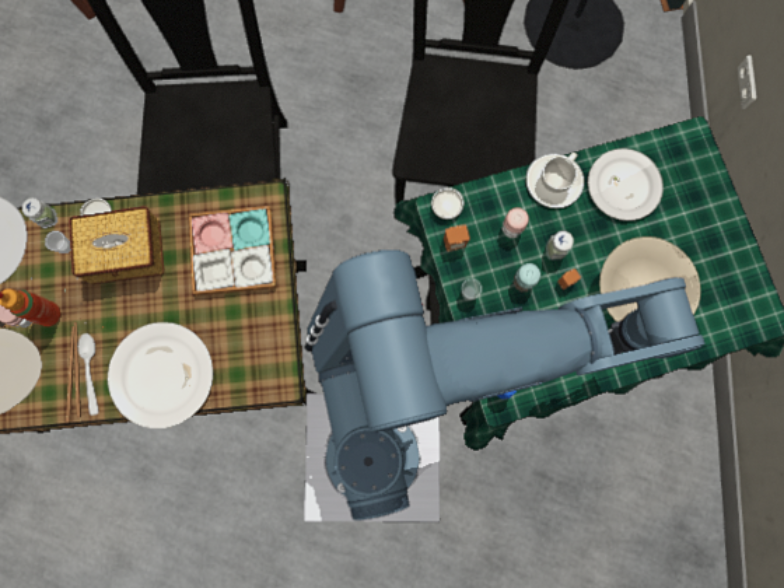

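The top view shows every item. On the green table, in view pixels: large box (457,238), pink (516,222), jar (560,245), teal (527,277), small box (570,279), glass (470,290) and bowl (447,204). In the caddy: pink (212,233), teal (250,229), rectangular well (213,268) and round well (252,266). Next I measure these with depth.

```bash
cat > h.py <<'E'
import cv2,numpy as np
from rig import ctrl, viewer
def cloud(n,d):
    i=viewer.camera_info(n); K=i["mtx"];h,w=d.shape
    uv=np.stack(np.meshgrid(np.arange(w),np.arange(h)),-1).reshape(-1,1,2).astype(np.float32)
    r=cv2.undistortPoints(uv,K,np.array(i["distortion"]))[:,0]
    z=d.reshape(-1,1); P=np.hstack([r[:,:1]*z,-r[:,1:]*z,-z])
    return (P@i["pose"][:3,:3].T+i["pose"][:3,3]).reshape(h,w,3)
def ray(n,uv,z):
    i=viewer.camera_info(n); r=cv2.undistortPoints(np.array(uv,np.float32).reshape(-1,1,2),i["mtx"],np.array(i["distortion"]))[:,0]
    D=np.c_[r[:,0],-r[:,1],-np.ones(len(r))]@i["pose"][:3,:3].T; c=i["pose"][:3,3]
    return (c+D*((z-c[2])/D[:,2])[:,None])[:,:2]
E
python3 - <<'E'
from h import *
for n in("top","scene"):
    f=np.load(n+"0.npz");p,d=f["p"],f["d"];C=cloud(n,d);C[d==0]=np.nan
    print(n)
    X,Y,Z=C[...,0],C[...,1],C[...,2]
    m=((Z>.02)&(Z<.13)&(X>.2)&(X<.85)&(Y<-.1)&(Y>-.7)).astype(np.uint8)
    k,L,S,_=cv2.connectedComponentsWithStats(m,connectivity=4)
    for j in range(1,k):
        if S[j,4]<30: continue
        q=C[L==j]; zt=np.percentile(q[:,2],97); t=q[q[:,2]>zt-.012]
        print("bb",S[j],"top z %.3f"%zt,"c",np.round((t.min(0)+t.max(0))[:2]/2,3),"ext",np.round((t.max(0)-t.min(0))[:2],3),"rgb",p[L==j].mean(0).astype(int))
    if n=="top":
        for (u,v) in[(180,240),(140,180),(300,200),(380,250)]: print("z",C[v,u])
p=np.load("top0.npz")["p"]
a=cv2.resize(p[125:225,285:425],None,fx=5.6,fy=5.6,interpolation=cv2.INTER_CUBIC)
cv2.imwrite("pics/c1.png",a[...,::-1])
a=cv2.resize(p[140:220,125:205],None,fx=7,fy=7,interpolation=cv2.INTER_CUBIC)
cv2.imwrite("pics/c2.png",a[...,::-1])
E
```

```text
top
bb [387 109  26  29 425] top z 0.077 c [ 0.697 -0.456] ext [0.099 0.084] rgb [156 154 144]
bb [308 135  23  22 154] top z 0.040 c [ 0.621 -0.18 ] ext [0.076 0.077] rgb [183 182 173]
bb [360 149  17  20 258] top z 0.096 c [ 0.566 -0.344] ext [0.052 0.048] rgb [190 165 155]
bb [317 161  18  17 227] top z 0.085 c [ 0.53  -0.199] ext [0.042 0.054] rgb [162 105  64]
bb [391 166  19  19 266] top z 0.104 c [ 0.506 -0.452] ext [0.049 0.045] rgb [154 157 151]
bb [ 429  170   46   39 1015] top z 0.090 c [ 0.454 -0.618] ext [0.135 0.163] rgb [184 171 147]
bb [367 188  19  19 247] top z 0.097 c [ 0.43  -0.368] ext [0.045 0.051] rgb [148 174 167]
bb [400 192  15  13 112] top z 0.065 c [ 0.432 -0.478] ext [0.036 0.041] rgb [166 105  62]
bb [330 199  14  15 117] top z 0.067 c [ 0.401 -0.234] ext [0.047 0.045] rgb [105 125 116]
bb [434 218  17  11 108] top z 0.089 c [ 0.334 -0.565] ext [0.029 0.032] rgb [188 175 151]
z [ 0.29069358  0.30087563 -0.00473707]
z [0.49445245 0.44217199 0.03209188]
z [ 0.59170565 -0.14498085 -0.73700069]
z [ 0.1751586  -0.25325519  0.69214379]
scene
bb [338 186  36  25 376] top z 0.078 c [ 0.527 -0.206] ext [0.046 0.053] rgb [163 133 106]
bb [382 196  19  27 285] top z 0.090 c [ 0.563 -0.351] ext [0.056 0.05 ] rgb [180 155 147]
bb [431 199  39  27 710] top z 0.072 c [ 0.691 -0.461] ext [0.095 0.09 ] rgb [171 167 156]
bb [318 206  17  20 256] top z 0.062 c [ 0.398 -0.238] ext [0.052 0.052] rgb [140 151 145]
bb [357 212  21  29 460] top z 0.090 c [ 0.426 -0.375] ext [0.054 0.05 ] rgb [134 152 143]
bb [ 389  212  103   91 3981] top z 0.093 c [ 0.403 -0.566] ext [0.252 0.267] rgb [197 183 159]
```

View pics/c1.png

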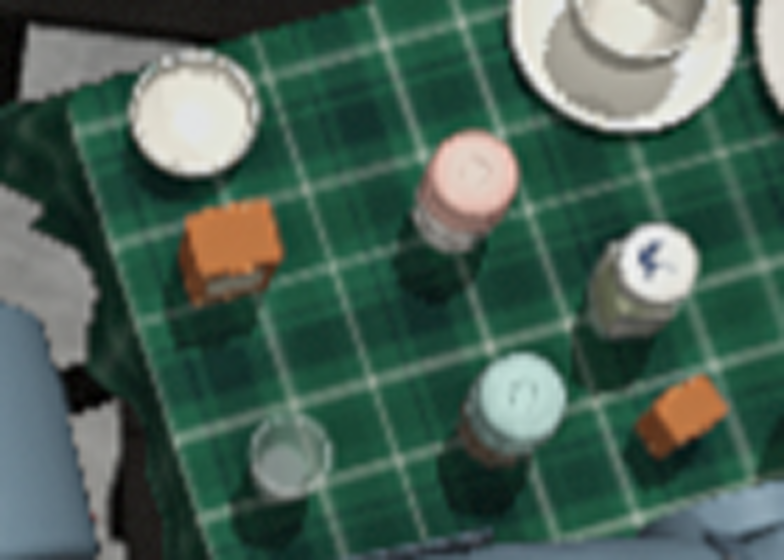

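View pics/c2.png

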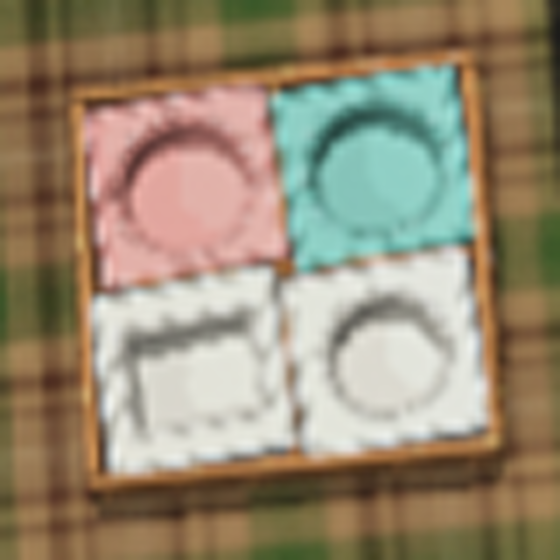

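The crops show the lid tops clearly (pink (473,176), teal (520,398), white cap (660,263) in crop 1). The larger box is at (235,240) with its long side roughly along world y. In the caddy, pink is top left, teal top right, the rectangular well bottom left and the round one bottom right. Next is the precise measurement by ray casting.

```bash
cat > meas.py <<'E'
from h import *
from scipy.optimize import least_squares
def big(m,near=None):
    k,L,S,c=cv2.connectedComponentsWithStats(m.astype(np.uint8))
    j=1+np.argmax(S[1:,4]); return (L==j).astype(np.uint8)
def cont(m):
    s=8; M=cv2.GaussianBlur(cv2.resize(m*255,None,fx=s,fy=s,interpolation=cv2.INTER_LINEAR),(9,9),0)>127
    c=max(cv2.findContours(M.astype(np.uint8),0,1)[0],key=cv2.contourArea)[:,0].astype(float)
    return (c+.5)/s-.5
def far_circle(n,m,z,r,off=(0,0)):
    P=ray(n,cont(m)+np.array(off),z); cam=viewer.camera_info(n)["pose"][:2,3]
    f=P.mean(0)-cam; f/=np.linalg.norm(f); c=P.mean(0)
    for _ in range(4):
        Q=P[(P-c)@f>0.0]
        c=least_squares(lambda c:np.linalg.norm(Q-c,axis=1)-r,c,loss="soft_l1",f_scale=.002).x
    res=np.linalg.norm(Q-c,axis=1)-r
    return c,res.std()
def crop(p,b): 
    x,y,w,h=b; return cv2.cvtColor(p[y:y+h,x:x+w],cv2.COLOR_RGB2HSV).astype(int)
E
python3 - <<'E'
from meas import *
f=np.load("top0.npz");p=f["p"]
def go(n,p,name,b,fn,z,r):
    m=big(fn(crop(p,b))); print(n,name,m.sum(),*[np.round(v,4) for v in far_circle(n,m,z,r,b[:2])])
pink=lambda q:((q[...,0]<12)|(q[...,0]>170))&(q[...,1]>35)&(q[...,2]>140)
teal=lambda q:(abs(q[...,0]-82)<14)&(q[...,1]>25)&(q[...,1]<110)&(q[...,2]>120)
white=lambda q:(q[...,1]<40)&(q[...,2]>150)
go("top",p,"pink",(355,143,28,32),pink,.089,.028)
go("top",p,"teal",(362,183,28,30),teal,.089,.028)
go("top",p,"jar",(388,162,26,26),white,.098,.0235)
orange=lambda q:(abs(q[...,0]-11)<8)&(q[...,1]>120)&(q[...,2]>100)
def box(n,p,b,z):
    q=crop(p,b); V=q[...,2]; m=orange(q); print(np.percentile(V[m],[10,30,50,70,90]))
    m=big(m&(V>180)); P=ray(n,cont(m)+np.array(b[:2]),z)
    print(n,"box",m.sum(),cv2.minAreaRect((P*1000).astype(np.float32)))
    return m
box("top",p,(312,156,28,26),.078)
b=(125,140,80,80);q=crop(p,b)
cs={}
for nm,fn in(("pink",lambda q:((q[...,0]<6)|(q[...,0]>168))&(q[...,1]>35)&(q[...,2]>90)),("teal",lambda q:(abs(q[...,0]-85)<12)&(q[...,1]>60)&(q[...,2]>70)),("white",lambda q:(q[...,1]<30)&(q[...,2]>110))):
    m=big(fn(q)); P=ray("top",cont(m)+np.array(b[:2]),.030)
    R=cv2.minAreaRect((P*1000).astype(np.float32)); print(nm,m.sum(),R)
s=np.load("scene0.npz");ps=s["p"]
go("scene",ps,"pink",(375,190,32,40),pink,.089,.028)
go("scene",ps,"teal",(352,205,32,30),teal,.089,.028)
go("scene",ps,"jar",(397,207,26,20),white,.098,.0235)
C=cloud("scene",s["d"]);X,Y,Z=C[...,0],C[...,1],C[...,2]
D=cloud("top",f["d"])
for nm,Q in(("scene",C),("top",D)):
  for lo,hi in(((.25,-.5),(.5,-.2)),((.3,.1),(.45,.3))):
    m=(Q[...,0]>lo[0])&(Q[...,0]<hi[0])&(Q[...,1]>lo[1])&(Q[...,1]<hi[1])&(abs(Q[...,2])<.02); print(nm,lo,m.sum(),np.median(Q[m][:,2]) if m.any() else 0)
E
```

```text
top pink 155 [ 0.5654 -0.3431] 0.0013
top teal 219 [ 0.4374 -0.3652] 0.0057
top jar 149 [ 0.5105 -0.4516] 0.0009
[152.7 187.  189.  190.  193. ]
top box 141 ((529.6871337890625, -199.71612548828125), (39.8994255065918, 50.7523078918457), 12.562397003173828)
pink 658 ((545.5537109375, 408.6370849609375), (97.63822937011719, 96.09455871582031), 10.656063079833984)
teal 654 ((555.465087890625, 312.09503173828125), (97.14999389648438, 94.96192169189453), 10.112964630126953)
white 1385 ((456.00250244140625, 351.14483642578125), (100.98320770263672, 193.60214233398438), 6.682345390319824)
scene pink 181 [ 0.5595 -0.3538] 0.0072
scene teal 357 [ 0.4288 -0.3737] 0.0019
scene jar 233 [ 0.5097 -0.4529] 0.0013
scene (0.25, -0.5) 4220 0.0002564321756226007
scene (0.3, 0.1) 662 -0.0011572169287276113
top (0.25, -0.5) 2925 0.0013011500524047204
top (0.3, 0.1) 1188 0.0012346792569407627
```

```bash
cat > plan.py <<'E'
import sys,numpy as np
from rig import ctrl
from scipy.spatial.transform import Rotation as R
s=ctrl.sense(); a=[float(v) for v in sys.argv[1:]]
T=R.from_quat(np.roll(s["tool_rot"],-1)).as_matrix()
print("t %.1f q6 %.2f open %.4f grip %.1f"%(s["time"],s["q"][5],s["opening"],s["grasp_force"]),"tcp",np.round(s["tcp_pos"],4),"Fz",np.round(s["wrist_force"],1),"tilt",np.round(T[:2,2],4))
cur=np.degrees(np.arctan2(T[1,1],T[0,1]))
if a:
    d=(a[3]-cur+90)%180-90 if len(a)<5 else (a[3]-cur+180)%360-180
    y=np.radians(cur+d); ty=np.array([np.cos(y),np.sin(y),0]); tx=np.array([-ty[1],ty[0],0])*-1
    tx=np.cross(ty,[0,0,-1])
    D=np.array(a[:3])-s["tcp_pos"]
    print("cur %.1f turn tool-z %.3f rad; then shift mm"%(cur,-np.radians(d)),np.round(1000*np.array([D@tx,D@ty,-D[2]]),1),"| from unturned",np.round(T.T@D*1000,1))
E
python3 plan.py .529 -.202 .12 -77.4
python3 - <<'E'
from meas import *
# check teal lid (crop1 eyeball) and well rims (crop2 eyeball)
c=lambda u,v,s,o:[(u+.5)/s-.5+o[0],(v+.5)/s-.5+o[1]]
print("teal,pink,jar",ray("top",[c(520,397,5.6,(285,125)),c(473,174,5.6,(285,125)),c(660,263,5.6,(285,125))],.091))
p=np.load("top0.npz")["p"]
E
```

```text
t 0.1 q6 -0.21 open 0.0883 grip 0.0 tcp [ 0.2468 -0.5188  0.2379] Fz [-1.  -0.5 -1. ] tilt [-0.0003  0.0015]
cur -64.6 turn tool-z 0.224 rad; then shift mm [ 344.5 -247.6  117.9] | from unturned [ 390.9 -164.8  118.3]
teal,pink,jar [[ 0.42919979 -0.36726092]
 [ 0.56692345 -0.34373548]
 [ 0.51196041 -0.45454536]]
```

```bash
python3 -m handwheel '[[[0,0,0],[0,0,0.112],0],[[0,0,0],[0,0,0.112],0],[[34,-24.8,0],[0,0,0],0]]' 30 2>&1 | tail -3; python3 plan.py .529 -.202 .12 -77.4
```

```text
wrist_force: [0.9, 0.1, -0.1]
opening: 0.0883
grasp_force: 0.0
t 0.3 q6 0.09 open 0.0883 grip 0.0 tcp [ 0.2711 -0.4916  0.2383] Fz [ 0.9  0.1 -0.1] tilt [-0.0018 -0.002 ]
cur -78.1 turn tool-z -0.012 rad; then shift mm [ 314.9 -226.4  118.3] | from unturned [ 312.4 -230.2  117.3]
```

I typed millimetres there. The row was capped at 41.7 mm, so no harm was done, and I'll use metres from here on.

```bash
python3 -m handwheel '[[[0.031,-0.0222,0],[0,0,-0.012],0],[[0.031,-0.0222,0],[0,0,0],0],[[0.031,-0.0222,0],[0,0,0],0],[[0.031,-0.0222,0],[0,0,0],0],[[0.031,-0.0222,0],[0,0,0],0],[[0.031,-0.0222,0],[0,0,0],0],[[0.031,-0.0222,0],[0,0,0],0],[[0.031,-0.0222,0],[0,0,0],0],[[0.031,-0.0222,0],[0,0,0],0],[[0.020,-0.0142,0],[0,0,0],0],[[0,0,0],[0,0,0],0],[[0,0,0],[0,0,0],0]]' 30 | tail -1; python3 plan.py .529 -.202 .12 -77.4
```

```text
grasp_force: 0.0
t 1.4 q6 0.74 open 0.0882 grip 0.0 tcp [ 0.5168 -0.2102  0.2382] Fz [-0.1 -1.1  0.4] tilt [-0.001   0.0002]
cur -76.5 turn tool-z 0.015 rad; then shift mm [ 13.7  -5.4 118.2] | from unturned [ 13.9  -5.1 118.2]
```

```bash
python3 -m handwheel '[[[0.0137,-0.0054,0.036],[0,0,0.015],0],[[0,0,0.036],[0,0,0],0],[[0,0,0.036],[0,0,0],0],[[0,0,0.036],[0,0,0],0],[[0,0,0.030],[0,0,0],0],[[0,0,0],[0,0,0],0]]' 30 | tail -1; python3 plan.py .529 -.202 .034 -77.4
python3 - <<'E'
from h import *
p,d=viewer.camera("scene"); cv2.imwrite("pics/s1.png",cv2.resize(p[150:270,300:460],(800,600),interpolation=cv2.INTER_CUBIC)[...,::-1])
E
```

```text
grasp_force: 0.0
t 1.9 q6 0.78 open 0.0885 grip 0.0 tcp [ 0.5232 -0.2016  0.0581] Fz [-1.4  1.4 -1. ] tilt [-0.0106  0.0063]
cur -77.7 turn tool-z -0.005 rad; then shift mm [ 5.6  1.7 24.1] | from unturned [ 5.8  1.8 24. ]
```

View pics/s1.png

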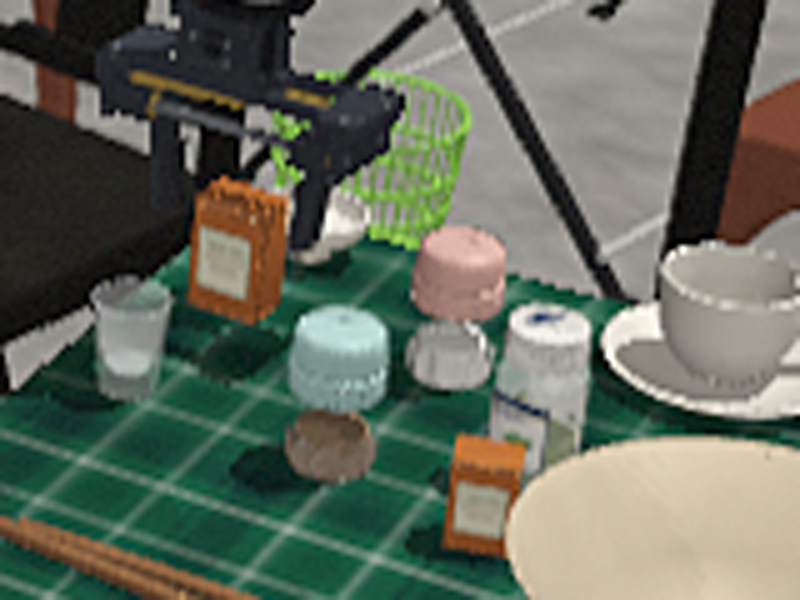

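The picture shows the fingers straddling the large box at (240,250), clear of the bowl and glass. I'll let the arm settle, then close.

```bash
python3 -m handwheel '[[[0,0,0],[0,0,0],0],[[0,0,0],[0,0,0],0]]' 25 | tail -1; python3 plan.py .529 -.202 .034 -77.4;  python3 -m handwheel '[[[0,0,0],[0,0,0],160],[[0,0,0],[0,0,0],160],[[0,0,0],[0,0,0],160],[[0,0,0],[0,0,0],160],[[0,0,0],[0,0,0],160],[[0,0,0],[0,0,0],160]]' 25 | tail -1; python3 plan.py
```

```text
grasp_force: 0.0
t 2.1 q6 0.78 open 0.0880 grip 0.0 tcp [ 0.53   -0.2046  0.0672] Fz [0.3 0.1 0.3] tilt [ 0.0032 -0.0022]
cur -77.6 turn tool-z -0.004 rad; then shift mm [-0.4 -2.7 33.2] | from unturned [-0.5 -2.8 33.2]
grasp_force: 23.4
t 2.6 q6 0.78 open 0.0505 grip 23.4 tcp [ 0.5288 -0.2029  0.0649] Fz [0.6 0.2 2. ] tilt [ 0.0002 -0.0001]
```

The descent rows were speed-limited, so the grip is 31 mm too high. I'll open, go lower and regrip.

```bash
python3 -m handwheel '[[[0,0,0],[0,0,0],0],[[0,0,0],[0,0,0],0],[[0,0,0],[0,0,0],0],[[0,0,0],[0,0,0],0],[[0,0,0.010],[0,0,0],0],[[0,0,0.010],[0,0,0],0],[[0,0,0.010],[0,0,0],0],[[0,0,0],[0,0,0],0],[[0,0,0],[0,0,0],0]]' 25 | tail -1; python3 plan.py .529 -.202 .034 -77.4;  python3 -m handwheel '[[[0,0,0],[0,0,0],160],[[0,0,0],[0,0,0],160],[[0,0,0],[0,0,0],160],[[0,0,0],[0,0,0],160],[[0,0,0],[0,0,0],160],[[0,0,0],[0,0,0],160]]' 25 | tail -1; python3 plan.py
```

```text
grasp_force: 0.0
t 3.3 q6 0.78 open 0.0881 grip 0.0 tcp [ 0.5277 -0.2024  0.0332] Fz [-0.3  0.1  0.5] tilt [-0.0024  0.0016]
cur -77.6 turn tool-z -0.003 rad; then shift mm [ 1.4 -0.1 -0.8] | from unturned [ 1.3 -0.1 -0.8]
grasp_force: 22.9
t 3.8 q6 0.78 open 0.0504 grip 22.9 tcp [ 0.5288 -0.203   0.035 ] Fz [-0.1 -0.7  0. ] tilt [ 0.0004 -0.0002]
```

```bash
python3 -m handwheel '[[[0,0,-0.015],[0,0,0],160],[[0,0,-0.025],[0,0,0],160],[[0,0,-0.025],[0,0,0],160],[[0,0,-0.025],[0,0,0],160],[[0,0,-0.025],[0,0,0],160],[[0,0,-0.025],[0,0,0],160],[[0,0,-0.015],[0,0,0],160],[[0,0,0],[0,0,0],160]]' 25 | tail -1; python3 plan.py .4506 .3986 .19 -84.1
python3 - <<'E'
from h import *
for n in("scene","top"):
    p,d=viewer.camera(n); np.savez(n+"1.npz",p=p,d=d)
a=np.load("scene1.npz")["p"][110:260,290:430]; b=np.load("top1.npz")["p"][110:260,280:420]
cv2.imwrite("pics/g1.png",cv2.resize(np.hstack([a,b]),None,fx=2.85,fy=2.85,interpolation=cv2.INTER_CUBIC)[...,::-1])
E
```

```text
grasp_force: 25.0
t 4.5 q6 0.78 open 0.0502 grip 25.0 tcp [ 0.5307 -0.2041  0.1939] Fz [ 0.3  0.5 -0.4] tilt [ 0.0061 -0.0039]
cur -77.6 turn tool-z 0.114 rad; then shift mm [ -17.7 -607.8    3.9] | from unturned [  51.5 -605.9    1.1]
```

View pics/g1.png

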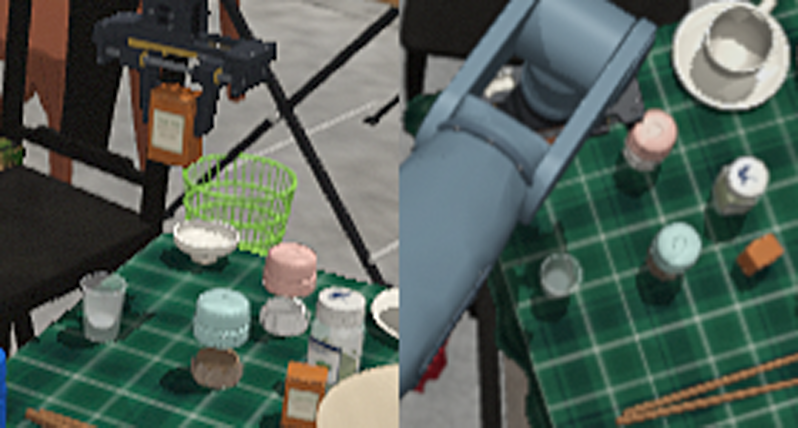

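The box is held upright, and the bowl and the rest are undisturbed. Now carrying it over.

```bash
python3 -m handwheel '[[[-0.001,-0.020,0],[0,0,0.038],160],[[-0.001,-0.032,0],[0,0,0.038],160],[[-0.001,-0.032,0],[0,0,0.038],160],[[-0.001,-0.032,0],[0,0,0],160],[[-0.001,-0.032,0],[0,0,0],160],[[-0.001,-0.032,0],[0,0,0],160],[[-0.001,-0.032,0],[0,0,0],160],[[-0.001,-0.032,0],[0,0,0],160],[[-0.001,-0.032,0],[0,0,0],160],[[-0.001,-0.032,0],[0,0,0],160],[[-0.001,-0.032,0],[0,0,0],160],[[-0.001,-0.032,0],[0,0,0],160]]' 25 | tail -1; python3 -m handwheel '[[[-0.001,-0.032,0],[0,0,0],160],[[-0.001,-0.032,0],[0,0,0],160],[[-0.001,-0.032,0],[0,0,0],160],[[-0.001,-0.032,0],[0,0,0],160],[[0,-0.032,0],[0,0,0],160],[[0,-0.020,0],[0,0,0],160],[[0,0,0],[0,0,0],160],[[0,0,0],[0,0,0],160]]' 25 | tail -1; python3 plan.py .4506 .3986 .10 -84.1
```

```text
grasp_force: 25.0
grasp_force: 25.0
t 6.2 q6 1.91 open 0.0503 grip 25.0 tcp [0.4489 0.3435 0.1874] Fz [-0.3 -0.9 -1.7] tilt [-0.0033 -0.002 ]
cur -84.0 turn tool-z 0.002 rad; then shift mm [  7.4 -54.6  87.4] | from unturned [  7.8 -54.7  87.3]
```

```bash
python3 -m handwheel '[[[0.0037,-0.027,0],[0,0,0],160],[[0.0037,-0.0275,0],[0,0,0],160],[[0,0,0.02],[0,0,0],160],[[0,0,0.02],[0,0,0],160],[[0,0,0.02],[0,0,0],160],[[0,0,0.02],[0,0,0],160],[[0,0,0],[0,0,0],160],[[0,0,0],[0,0,0],160],[[0,0,0],[0,0,0],160]]' 25 | tail -1; python3 plan.py .4506 .3986 .043 -84.1
python3 - <<'E'
from h import *
for n in("scene","top"):
    p,d=viewer.camera(n); np.savez(n+"1.npz",p=p,d=d)
a=np.load("scene1.npz")["p"][120:190,180:290]; b=np.load("top1.npz")["p"][130:230,110:220]
f=lambda i:cv2.resize(i,(400,400*i.shape[0]//i.shape[1]),interpolation=cv2.INTER_CUBIC)
A,B=f(a),f(b); A=cv2.copyMakeBorder(A,0,len(B)-len(A),0,0,0)
cv2.imwrite("pics/g2.png",np.hstack([A,B])[...,::-1])
E
```

```text
grasp_force: 25.0
t 7.0 q6 1.99 open 0.0502 grip 25.0 tcp [0.4527 0.3977 0.1103] Fz [ 0.6  0.  -1.2] tilt [ 0.0003 -0.    ]
cur -84.2 turn tool-z -0.001 rad; then shift mm [-2.  -1.1 67.3] | from unturned [-2.1 -1.1 67.3]
```

View pics/g2.png

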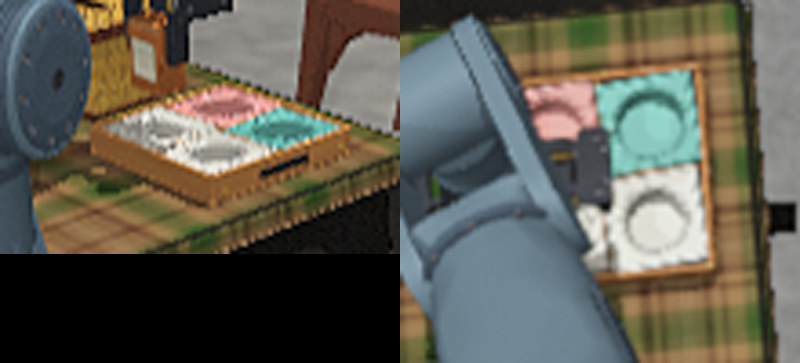

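The view shows the box above the rectangular well, with the yellow tissue box close on the left. I'll check its extent before lowering.

```bash
python3 - <<'E'
from h import *
for n in("top","scene"):
    C=cloud(n,np.load(n+"0.npz")["d"]); m=(C[...,2]>.05)&(C[...,2]<.2)&(C[...,1]>.3)&(C[...,1]<.85)&(C[...,0]>.3)&(C[...,0]<.75)
    q=C[m]; print(n,len(q),np.percentile(q,[1,50,99],axis=0).round(3) if len(q) else 0)
    for lo in(.08,.1,.12):
        r=q[q[:,2]>lo]; print(lo,len(r),r[:,1].min() if len(r) else 0)
C=cloud("top",np.load("top0.npz")["d"]);m=(C[...,1]>.2)&(C[...,1]<.55)&(C[...,0]>.35)&(C[...,0]<.7)
h,e=np.histogram(C[m][:,2],np.arange(-.01,.08,.005));print(h)
E
```

```text
top 3539 [[0.313 0.532 0.051]
 [0.493 0.658 0.105]
 [0.602 0.842 0.186]]
0.08 2952 0.5247320604710153
0.1 2550 0.5247320604710153
0.12 315 0.5763289730620476
scene 74 [[0.315 0.779 0.169]
 [0.332 0.796 0.186]
 [0.365 0.823 0.199]]
0.08 74 0.7784270697705897
0.1 74 0.7784270697705897
0.12 74 0.7784270697705897
[ 467 1580 2158 1239  471  213  319  680  880  491  107   21   16   21
   13   13   14]
```

```bash
python3 -m handwheel '[[[-0.002,-0.001,0.012],[0,0,0],160],[[0,0,0.015],[0,0,0],160],[[0,0,0.015],[0,0,0],160],[[0,0,0],[0,0,0],160],[[0,0,0],[0,0,0],160]]' 25 | tail -1; python3 plan.py .4506 .3986 .043 -84.1; python3 -m handwheel '[[[0,0,0.006],[0,0,0],160],[[0,0,0.006],[0,0,0],160],[[0,0,0.006],[0,0,0],160],[[0,0,0],[0,0,0],160],[[0,0,0],[0,0,0],160],[[0,0,0],[0,0,0],160]]' 25 | tail -1; python3 plan.py .4506 .3986 .043 -84.1
```

```text
grasp_force: 25.0
t 7.5 q6 2.00 open 0.0501 grip 25.0 tcp [0.4493 0.3989 0.067 ] Fz [-0.5 -1.4 -1. ] tilt [-0.0015 -0.0009]
cur -84.1 turn tool-z -0.000 rad; then shift mm [ 1.3  0.4 24. ] | from unturned [ 1.3  0.4 24. ]
grasp_force: 25.0
t 8.0 q6 2.00 open 0.0502 grip 25.0 tcp [0.4501 0.3992 0.0498] Fz [ 0. -0. -0.] tilt [0.0002 0.0001]
cur -84.1 turn tool-z -0.000 rad; then shift mm [0.4 0.7 6.8] | from unturned [0.4 0.7 6.8]
```

```bash
python3 -m handwheel '[[[0,0,0.003],[0,0,0],160],[[0,0,0.003],[0,0,0],160],[[0,0,0],[0,0,0],160],[[0,0,0],[0,0,0],160]]' 25 | tail -1; python3 plan.py; python3 -m handwheel '[[[0,0,0.001],[0,0,0],160],[[0,0,0],[0,0,0],160],[[0,0,0],[0,0,0],160]]' 25 | tail -1; python3 plan.py
```

```text
grasp_force: 25.0
t 8.3 q6 2.00 open 0.0503 grip 25.0 tcp [0.4498 0.3991 0.0434] Fz [-0.3 -0.2 -0.7] tilt [-0.0005 -0.0003]
grasp_force: 25.0
t 8.6 q6 2.00 open 0.0503 grip 25.0 tcp [0.4501 0.3993 0.0428] Fz [-0.4 -0.5 -0.1] tilt [0.0003 0.0002]
```

```bash
python3 -m handwheel '[[[0,0,0.001],[0,0,0],160],[[0,0,0],[0,0,0],160],[[0,0,0],[0,0,0],90],[[0,0,0],[0,0,0],40],[[0,0,0],[0,0,0],0],[[0,0,-0.015],[0,0,0],0],[[0,0,-0.03],[0,0,0],0],[[0,0,-0.03],[0,0,0],0],[[0,0,-0.03],[0,0,0],0],[[0,0,-0.03],[0,0,0],0],[[0,0,-0.02],[0,0,0],0],[[0,0,0],[0,0,0],0]]' 25 | tail -1;  python3 plan.py .565 -.345 .19 -84.1
```

```text
grasp_force: 0.0
t 9.6 q6 2.00 open 0.0880 grip 0.0 tcp [0.4525 0.4007 0.2022] Fz [0.4 0.2 1.2] tilt [0.0078 0.0046]
cur -84.1 turn tool-z -0.000 rad; then shift mm [ 35.3 753.4  12.2] | from unturned [ 35.2 753.4   9.7]
```

```bash
python3 -m handwheel '[[[0,0.018,0],[0,0,0],0],[[0.002,0.034,0],[0,0,0],0],[[0.002,0.034,0],[0,0,0],0],[[0.002,0.034,0],[0,0,0],0],[[0.002,0.034,0],[0,0,0],0],[[0.002,0.034,0],[0,0,0],0],[[0.002,0.034,0],[0,0,0],0],[[0.002,0.034,0],[0,0,0],0],[[0.002,0.034,0],[0,0,0],0],[[0.002,0.034,0],[0,0,0],0],[[0.002,0.034,0],[0,0,0],0],[[0.002,0.034,0],[0,0,0],0]]' 25 | tail -1; python3 -m handwheel '[[[0.002,0.034,0],[0,0,0],0],[[0.002,0.034,0],[0,0,0],0],[[0.002,0.034,0],[0,0,0],0],[[0.002,0.034,0],[0,0,0],0],[[0.002,0.034,0],[0,0,0],0],[[0.002,0.034,0],[0,0,0],0],[[0.002,0.034,0],[0,0,0],0],[[0,0.034,0],[0,0,0],0],[[0,0.020,0],[0,0,0],0],[[0,0,0],[0,0,-0.12],0],[[0,0,0],[0,0,-0.12],0],[[0,0,0],[0,0,0],0]]' 25 | tail -1; python3 plan.py .565 -.345 .038 -70
python3 - <<'E'
from h import *
for n in("top","scene"):
    p,d=viewer.camera(n); np.savez(n+"2.npz",p=p,d=d)
b=np.load("top2.npz")["p"][130:230,120:220];a=np.load("scene2.npz")["p"][130:190,185:285]
f=lambda i:cv2.resize(i,(400,400*i.shape[0]//i.shape[1]),interpolation=cv2.INTER_CUBIC)
A,B=f(a),f(b); A=cv2.copyMakeBorder(A,0,len(B)-len(A),0,0,0)
cv2.imwrite("pics/g3.png",np.hstack([A,B])[...,::-1])
E
```

```text
grasp_force: 0.0
grasp_force: 0.0
t 11.6 q6 0.57 open 0.0882 grip 0.0 tcp [ 0.5551 -0.2777  0.1946] Fz [0.1 0.4 0.2] tilt [-0.0022  0.0018]
cur -70.2 turn tool-z -0.003 rad; then shift mm [-13.7  66.6 156.6] | from unturned [-13.3  67.1 156.5]
```

View pics/g3.png

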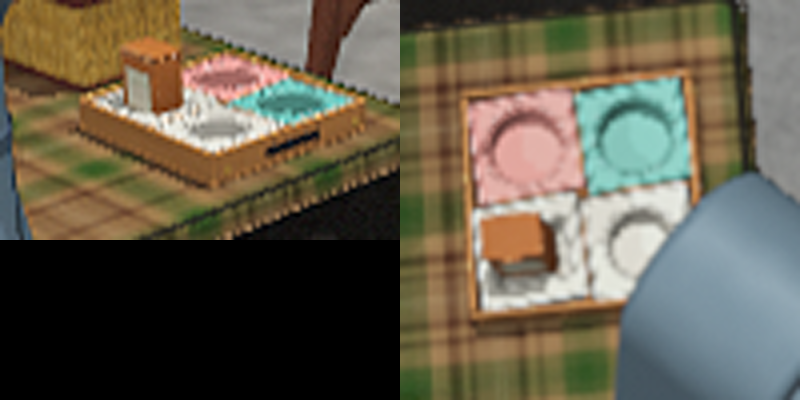

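The box stands upright in the rectangular well. Now the pink shaker.

```bash
python3 -m handwheel '[[[-0.0065,0.033,0],[0,0,-0.003],0],[[-0.0065,0.033,0],[0,0,0],0],[[0,0,0.020],[0,0,0],0],[[0,0,0.022],[0,0,0],0],[[0,0,0.022],[0,0,0],0],[[0,0,0.022],[0,0,0],0],[[0,0,0.022],[0,0,0],0],[[0,0,0],[0,0,0],0],[[0,0,0],[0,0,0],0]]' 25 | tail -1; python3 plan.py .565 -.345 .038 -70
python3 - <<'E'
from h import *
p,d=viewer.camera("scene"); cv2.imwrite("pics/s3.png",cv2.resize(p[150:270,320:480],(640,480),interpolation=cv2.INTER_CUBIC)[...,::-1])
E
```

```text
grasp_force: 0.0
t 12.4 q6 0.50 open 0.0880 grip 0.0 tcp [ 0.5651 -0.3428  0.0871] Fz [0.7 0.1 0.5] tilt [-0.0028  0.0025]
cur -70.3 turn tool-z -0.005 rad; then shift mm [-0.9  2.1 49.1] | from unturned [-0.8  2.2 49.1]
```

View pics/s3.png

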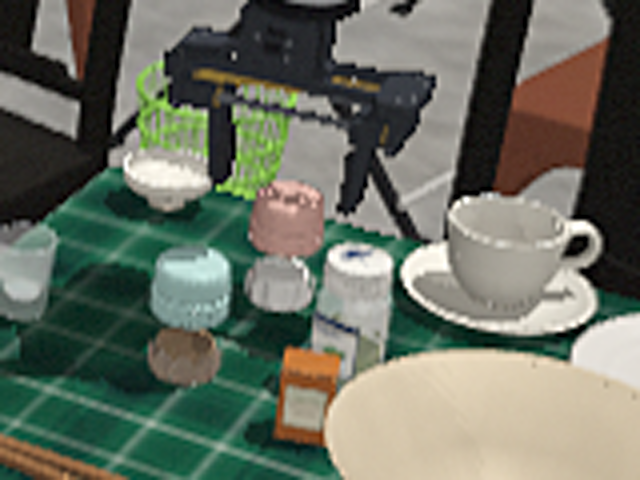

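The fingers sit either side of the pink lid at (288,215), clear of the jar at (358,290). Lowering and gripping.

```bash
python3 -m handwheel '[[[-0.0009,0.002,0.012],[0,0,0],0],[[0,0,0.015],[0,0,0],0],[[0,0,0.015],[0,0,0],0],[[0,0,0.007],[0,0,0],0],[[0,0,0],[0,0,0],0],[[0,0,0],[0,0,0],0]]' 25 | tail -1; python3 plan.py .565 -.345 .038 -70;  python3 -m handwheel '[[[0,0,0],[0,0,0],160],[[0,0,0],[0,0,0],160],[[0,0,0],[0,0,0],160],[[0,0,0],[0,0,0],160],[[0,0,0],[0,0,0],160],[[0,0,0],[0,0,0],160]]' 25 | tail -1; python3 plan.py;  python3 -m handwheel '[[[0,0,-0.010],[0,0,0],160],[[0,0,-0.025],[0,0,0],160],[[0,0,-0.025],[0,0,0],160],[[0,0,-0.025],[0,0,0],160],[[0,0,-0.025],[0,0,0],160],[[0,0,-0.025],[0,0,0],160],[[0,0,-0.015],[0,0,0],160],[[0,0,0],[0,0,0.123],160],[[0,0,0],[0,0,0.123],160],[[0,0,0],[0,0,0],160]]' 25 | tail -1; python3 plan.py .5461 .4084 .19 -84.1
```

```text
grasp_force: 0.0
t 13.0 q6 0.50 open 0.0882 grip 0.0 tcp [ 0.5653 -0.3457  0.0385] Fz [ 0.5 -1.   0.7] tilt [-0.0015  0.0014]
cur -70.2 turn tool-z -0.003 rad; then shift mm [-0.  -0.8  0.5] | from unturned [-0.  -0.8  0.5]
grasp_force: 25.0
t 13.5 q6 0.50 open 0.0543 grip 25.0 tcp [ 0.5662 -0.3465  0.0402] Fz [ 0.6 -0.4  1. ] tilt [ 0.0008 -0.0007]
grasp_force: 25.0
t 14.3 q6 0.75 open 0.0541 grip 25.0 tcp [ 0.5658 -0.3462  0.1908] Fz [-0.  -0.2 -1.3] tilt [ 0.0006 -0.0005]
cur -84.5 turn tool-z -0.008 rad; then shift mm [  57.9 -752.6    0.8] | from unturned [ 5.22e+01 -7.53e+02  4.00e-01]
```

```bash
python3 -m handwheel '[[[0.002,-0.018,0],[0,0,-0.004],160],[[0.0026,-0.034,0],[0,0,0],160],[[0.0026,-0.034,0],[0,0,0],160],[[0.0026,-0.034,0],[0,0,0],160],[[0.0026,-0.034,0],[0,0,0],160],[[0.0026,-0.034,0],[0,0,0],160],[[0.0026,-0.034,0],[0,0,0],160],[[0.0026,-0.034,0],[0,0,0],160],[[0.0026,-0.034,0],[0,0,0],160],[[0.0026,-0.034,0],[0,0,0],160],[[0.0026,-0.034,0],[0,0,0],160],[[0.0026,-0.034,0],[0,0,0],160]]' 25 | tail -1; python3 -m handwheel '[[[0.0026,-0.034,0],[0,0,0],160],[[0.0026,-0.034,0],[0,0,0],160],[[0.0026,-0.034,0],[0,0,0],160],[[0.0026,-0.034,0],[0,0,0],160],[[0.0026,-0.034,0],[0,0,0],160],[[0.0026,-0.034,0],[0,0,0],160],[[0.0026,-0.034,0],[0,0,0],160],[[0.0026,-0.034,0],[0,0,0],160],[[0.0026,-0.034,0],[0,0,0],160],[[0.0026,-0.020,0],[0,0,0],160],[[0,0,0],[0,0,0],160],[[0,0,0],[0,0,0],160]]' 25 | tail -1; python3 plan.py .5461 .4084 .10 -84.1
```

```text
grasp_force: 25.0
grasp_force: 25.0
t 16.3 q6 1.88 open 0.0543 grip 25.0 tcp [0.5471 0.3746 0.1893] Fz [-0.6 -0.5 -0.9] tilt [-0.0009 -0.0007]
cur -83.7 turn tool-z 0.006 rad; then shift mm [  2.5 -33.7  89.3] | from unturned [  2.8 -33.7  89.3]
```

```bash
python3 -m handwheel '[[[0.001,-0.017,0],[0,0,0.006],160],[[0.0015,-0.0167,0],[0,0,0],160],[[0,0,0.022],[0,0,0],160],[[0,0,0.022],[0,0,0],160],[[0,0,0.022],[0,0,0],160],[[0,0,0.022],[0,0,0],160],[[0,0,0],[0,0,0],160],[[0,0,0],[0,0,0],160]]' 25 | tail -1; python3 plan.py .5461 .4084 .048 -84.1
python3 - <<'E'
from h import *
p,d=viewer.camera("scene"); cv2.imwrite("pics/s4.png",cv2.resize(p[110:190,180:290],(660,480),interpolation=cv2.INTER_CUBIC)[...,::-1])
E
```

```text
grasp_force: 25.0
t 17.0 q6 1.94 open 0.0547 grip 25.0 tcp [0.5462 0.4057 0.1005] Fz [ 0.  -0.5 -0.1] tilt [-0.0033 -0.0019]
cur -84.4 turn tool-z -0.005 rad; then shift mm [ 0.1 -2.7 52.5] | from unturned [ 0.3 -2.8 52.5]
```

View pics/s4.png

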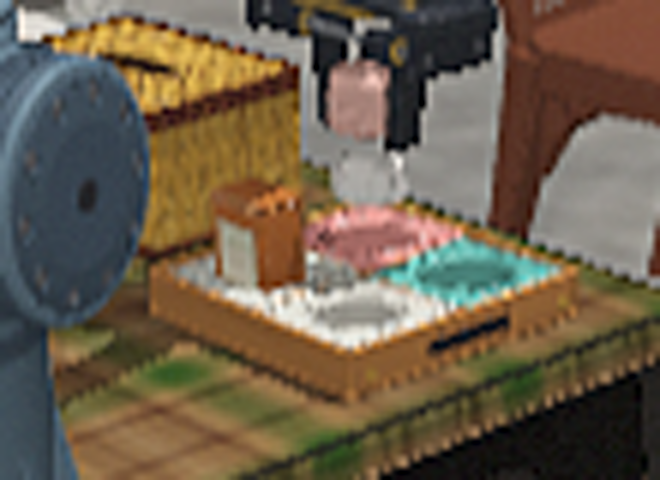

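The shaker hangs upright at (365,130), over the pink well at (370,237). Lowering.

```bash
python3 -m handwheel '[[[0,-0.0024,0.01],[0,0,0],160],[[0,0,0.012],[0,0,0],160],[[0,0,0.008],[0,0,0],160],[[0,0,0],[0,0,0],160],[[0,0,0],[0,0,0],160]]' 25 | tail -1; python3 plan.py .5461 .4084 .048 -84.1; python3 -m handwheel '[[[0,0,0.007],[0,0,0],160],[[0,0,0.007],[0,0,0],160],[[0,0,0.005],[0,0,0],160],[[0,0,0],[0,0,0],160],[[0,0,0],[0,0,0],160]]' 25 | tail -1; python3 plan.py .5461 .4084 .048 -84.1
```

```text
grasp_force: 25.0
t 17.5 q6 1.94 open 0.0544 grip 25.0 tcp [0.546  0.4097 0.0707] Fz [ 0.2  0.7 -0.7] tilt [-0.0017 -0.0009]
cur -84.4 turn tool-z -0.005 rad; then shift mm [-0.   1.3 22.7] | from unturned [ 0.   1.2 22.7]
grasp_force: 25.0
t 17.9 q6 1.94 open 0.0539 grip 25.0 tcp [0.5464 0.4098 0.052 ] Fz [-0.3  0.4 -0.7] tilt [-0.0009 -0.0004]
cur -84.4 turn tool-z -0.005 rad; then shift mm [-0.4  1.4  4. ] | from unturned [-0.4  1.4  4. ]
```

```bash
python3 -m handwheel '[[[0,0.001,0.003],[0,0,0],160],[[0,0,0.0015],[0,0,0],160],[[0,0,0],[0,0,0],160],[[0,0,0],[0,0,0],160]]' 25 | tail -1; python3 plan.py; python3 -m handwheel '[[[0,0,0],[0,0,0],100],[[0,0,0],[0,0,0],60],[[0,0,0],[0,0,0],0],[[0,0,0],[0,0,0],0],[[0,0,-0.015],[0,0,0],0],[[0,0,-0.028],[0,0,0],0],[[0,0,-0.028],[0,0,0],0],[[0,0,-0.028],[0,0,0],0],[[0,0,-0.028],[0,0,0],0],[[0,0,-0.018],[0,0,0],0],[[0,0,0],[0,0,0],0],[[0,0,0],[0,0,0],0]]' 25 | tail -1;  python3 plan.py .430 -.369 .19 -60
```

```text
grasp_force: 25.0
t 18.2 q6 1.94 open 0.0543 grip 25.0 tcp [0.5469 0.409  0.0483] Fz [ 0.  -0.1 -0.7] tilt [0.0002 0.0001]
grasp_force: 0.0
t 19.2 q6 1.94 open 0.0884 grip 0.0 tcp [0.5476 0.4094 0.1957] Fz [-0.2  0.   0.2] tilt [0.0036 0.0018]
cur -84.4 turn tool-z -0.426 rad; then shift mm [-491.1  615.3    5.7] | from unturned [-193.1  763.2    3.9]
```

```bash
python3 -m handwheel '[[[-0.004,0.018,0],[0,0,0],0],[[-0.0088,0.034,0],[0,0,0],0],[[-0.0088,0.034,0],[0,0,0],0],[[-0.0088,0.034,0],[0,0,0],0],[[-0.0088,0.034,0],[0,0,0],0],[[-0.0088,0.034,0],[0,0,0],0],[[-0.0088,0.034,0],[0,0,0],0],[[-0.0088,0.034,0],[0,0,0],0],[[-0.0088,0.034,0],[0,0,0],0],[[-0.0088,0.034,0],[0,0,0],0],[[-0.0088,0.034,0],[0,0,0],0],[[-0.0088,0.034,0],[0,0,0],0]]' 25 | tail -1; python3 -m handwheel '[[[-0.0088,0.034,0],[0,0,0],0],[[-0.0088,0.034,0],[0,0,0],0],[[-0.0088,0.034,0],[0,0,0],0],[[-0.0088,0.034,0],[0,0,0],0],[[-0.0088,0.034,0],[0,0,0],0],[[-0.0088,0.034,0],[0,0,0],0],[[-0.0088,0.034,0],[0,0,0],0],[[-0.0088,0.034,0],[0,0,0],0],[[-0.0088,0.034,0],[0,0,0],0],[[-0.0088,0.034,0],[0,0,0],0],[[0,0,0],[0,0,0.098],0],[[0,0,0],[0,0,0],0]]' 25 | tail -1; python3 plan.py .430 -.369 .10 -90
```

```text
grasp_force: 0.0
grasp_force: 0.0
t 21.2 q6 0.69 open 0.0882 grip 0.0 tcp [ 0.4289 -0.339   0.1914] Fz [-0.3  0.2  0.3] tilt [-0.002   0.0026]
cur -90.4 turn tool-z -0.007 rad; then shift mm [ 1.1 30.  91.4] | from unturned [ 1.5 30.2 91.3]
```

```bash
python3 - <<'E'
from meas import *
p,d=viewer.camera("top"); np.savez("top3.npz",p=p,d=d); ps,ds=viewer.camera("scene"); np.savez("scene3.npz",p=ps,d=ds)
A=cv2.resize(p[130:230,120:220],(400,400),interpolation=cv2.INTER_CUBIC);B=cv2.resize(ps[130:230,300:420],(400,333),interpolation=cv2.INTER_CUBIC)
cv2.imwrite("pics/g5.png",np.hstack([A,cv2.copyMakeBorder(B,0,67,0,0,0)])[...,::-1])
C=cloud("scene",ds);h=C[...,2]
for nm,x,y in(("box",.4506,.3986),("pink",.5461,.4084)):
    m=(np.hypot(C[...,0]-x,C[...,1]-y)<.035)&(h>.04)&(h<.15); print(nm,m.sum(),np.percentile(h[m],[50,90,97]) if m.any() else 0)
E
```

```text
box 199 [0.06854065 0.08508172 0.08618692]
pink 158 [0.08321978 0.0961563  0.09772793]
```

View pics/g5.png

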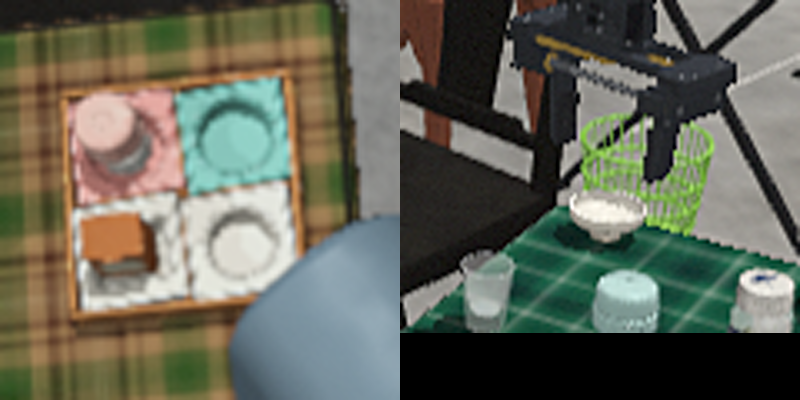

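Measured tops at 0.086 and 0.097 m match full seating for the box and the pink shaker; the picture shows both upright in their wells. Now teal.

```bash
python3 -m handwheel '[[[0.001,0.030,0],[0,0,-0.007],0],[[0,0,0],[0,0,0],0],[[0,0,0.022],[0,0,0],0],[[0,0,0.022],[0,0,0],0],[[0,0,0.022],[0,0,0],0],[[0,0,0.022],[0,0,0],0],[[0,0,0],[0,0,0],0],[[0,0,0],[0,0,0],0]]' 25 | tail -1; python3 plan.py .430 -.369 .038 -90
python3 - <<'E'
from h import *
p,d=viewer.camera("scene"); cv2.imwrite("pics/s5.png",cv2.resize(p[150:270,300:460],(640,480),interpolation=cv2.INTER_CUBIC)[...,::-1])
E
```

```text
grasp_force: 0.0
t 22.0 q6 0.65 open 0.0880 grip 0.0 tcp [ 0.4309 -0.3658  0.1041] Fz [-0.1 -0.7  0.5] tilt [-0.0022  0.003 ]
cur -89.5 turn tool-z 0.009 rad; then shift mm [-0.9  3.2 66.1] | from unturned [-0.8  3.4 66.1]
```

View pics/s5.png

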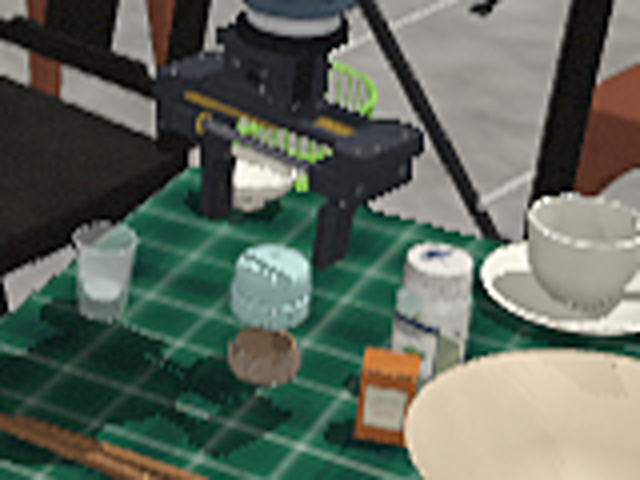

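The fingers straddle the teal lid at (270,285), with the midpoint near 273. Lowering and gripping.

```bash
python3 -m handwheel '[[[-0.001,0.003,0.012],[0,0,0],0],[[0,0,0.018],[0,0,0],0],[[0,0,0.018],[0,0,0],0],[[0,0,0.012],[0,0,0],0],[[0,0,0.006],[0,0,0],0],[[0,0,0],[0,0,0],0],[[0,0,0],[0,0,0],0]]' 25 | tail -1; python3 plan.py .430 -.369 .038 -90;  python3 -m handwheel '[[[0,0,0],[0,0,0],160],[[0,0,0],[0,0,0],160],[[0,0,0],[0,0,0],160],[[0,0,0],[0,0,0],160],[[0,0,0],[0,0,0],160],[[0,0,0],[0,0,0],160]]' 25 | tail -1; python3 plan.py;  python3 -m handwheel '[[[0,0,-0.010],[0,0,0],160],[[0,0,-0.025],[0,0,0],160],[[0,0,-0.025],[0,0,0],160],[[0,0,-0.025],[0,0,0],160],[[0,0,-0.025],[0,0,0],160],[[0,0,-0.025],[0,0,0],160],[[0,0,-0.015],[0,0,0],160],[[0,0,0],[0,0,-0.1],160],[[0,0,0],[0,0,0],160]]' 25 | tail -1; python3 plan.py .556 .313 .19 -84.1
```

```text
grasp_force: 0.0
t 22.6 q6 0.64 open 0.0880 grip 0.0 tcp [ 0.4306 -0.3713  0.0396] Fz [-0.2  1.1  0.4] tilt [ 0.0003 -0.0004]
cur -89.6 turn tool-z 0.007 rad; then shift mm [-0.6 -2.3  1.6] | from unturned [-0.6 -2.3  1.6]
grasp_force: 25.0
t 23.1 q6 0.64 open 0.0545 grip 25.0 tcp [ 0.4305 -0.3713  0.0396] Fz [-0.3 -0.7  1.8] tilt [ 0.0004 -0.0007]
grasp_force: 25.0
t 23.9 q6 0.54 open 0.0544 grip 25.0 tcp [ 0.4308 -0.3715  0.1913] Fz [-0.  -0.5 -1.8] tilt [ 0.0018 -0.0024]
cur -83.7 turn tool-z 0.007 rad; then shift mm [ 194.9 -668.     1.3] | from unturned [ 1.998e+02 -6.665e+02 -1.000e-01]
```

```bash
python3 -m handwheel '[[[0.005,-0.018,0],[0,0,0.006],160],[[0.010,-0.034,0],[0,0,0],160],[[0.010,-0.034,0],[0,0,0],160],[[0.010,-0.034,0],[0,0,0],160],[[0.010,-0.034,0],[0,0,0],160],[[0.010,-0.034,0],[0,0,0],160],[[0.010,-0.034,0],[0,0,0],160],[[0.010,-0.034,0],[0,0,0],160],[[0.010,-0.034,0],[0,0,0],160],[[0.010,-0.034,0],[0,0,0],160],[[0.010,-0.034,0],[0,0,0],160],[[0.010,-0.034,0],[0,0,0],160]]' 25 | tail -1; python3 -m handwheel '[[[0.010,-0.034,0],[0,0,0],160],[[0.010,-0.034,0],[0,0,0],160],[[0.010,-0.034,0],[0,0,0],160],[[0.010,-0.034,0],[0,0,0],160],[[0.010,-0.034,0],[0,0,0],160],[[0.010,-0.034,0],[0,0,0],160],[[0.010,-0.034,0],[0,0,0],160],[[0,-0.012,0],[0,0,0],160],[[0,0,0],[0,0,0],160],[[0,0,0],[0,0,0],160],[[0,0,0],[0,0,0],160]]' 25 | tail -1; python3 plan.py .556 .313 .11 -84.1
```

```text
grasp_force: 25.0
grasp_force: 25.0
t 25.8 q6 1.76 open 0.0542 grip 25.0 tcp [0.5492 0.285  0.1887] Fz [ 0.7 -0.9 -0.9] tilt [-0.0013 -0.001 ]
cur -84.3 turn tool-z -0.004 rad; then shift mm [  9.6 -27.1  78.7] | from unturned [  9.6 -27.2  78.6]
```

```bash
python3 -m handwheel '[[[0.005,-0.0135,0],[0,0,-0.004],160],[[0.0046,-0.0136,0],[0,0,0],160],[[0,0,0],[0,0,0],160],[[0,0,0.020],[0,0,0],160],[[0,0,0.022],[0,0,0],160],[[0,0,0.022],[0,0,0],160],[[0,0,0.020],[0,0,0],160],[[0,0,0.014],[0,0,0],160],[[0,0,0],[0,0,0],160],[[0,0,0],[0,0,0],160]]' 25 | tail -1; python3 plan.py .556 .313 .048 -84.1
python3 - <<'E'
from h import *
p,d=viewer.camera("scene"); cv2.imwrite("pics/s6.png",cv2.resize(p[110:190,180:290],(660,480),interpolation=cv2.INTER_CUBIC)[...,::-1])
E
```

```text
grasp_force: 25.0
t 26.6 q6 1.79 open 0.0540 grip 25.0 tcp [0.5562 0.3132 0.0909] Fz [ 0.5 -0.  -0.7] tilt [-0.0015 -0.0007]
cur -84.1 turn tool-z 0.001 rad; then shift mm [-0.3  0.1 42.9] | from unturned [-0.2  0.1 42.9]
```

View pics/s6.png

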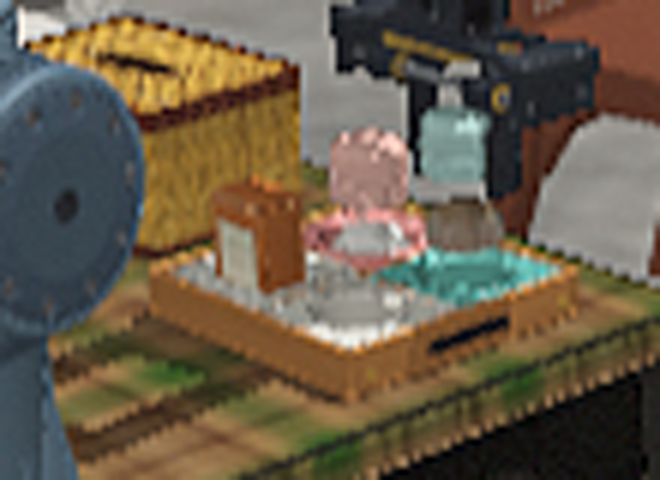

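The teal shaker hangs upright at (460,170), above its well at (480,270), and clears the pink one at (370,190). Lowering in steps.

```bash
python3 -m handwheel '[[[0,0,0.01],[0,0,0],160],[[0,0,0.012],[0,0,0],160],[[0,0,0.008],[0,0,0],160],[[0,0,0.008],[0,0,0],160],[[0,0,0],[0,0,0],160],[[0,0,0],[0,0,0],160]]' 25 | tail -1; python3 plan.py .556 .313 .048 -84.1; python3 -m handwheel '[[[0,0,0.003],[0,0,0],160],[[0,0,0.0015],[0,0,0],160],[[0,0,0],[0,0,0],160],[[0,0,0],[0,0,0],160]]' 25 | tail -1; python3 plan.py .556 .313 .0478 -84.1
```

```text
grasp_force: 25.0
t 27.2 q6 1.79 open 0.0542 grip 25.0 tcp [0.5558 0.3142 0.0522] Fz [-0.3  0.4 -0.8] tilt [-0.0017 -0.0006]
cur -84.0 turn tool-z 0.002 rad; then shift mm [0.1 1.2 4.2] | from unturned [0.1 1.2 4.2]
grasp_force: 25.0
t 27.5 q6 1.79 open 0.0545 grip 25.0 tcp [0.5566 0.3144 0.0489] Fz [ 0.5  0.4 -0.3] tilt [0.0002 0.0001]
cur -84.0 turn tool-z 0.002 rad; then shift mm [-0.7  1.3  1.1] | from unturned [-0.7  1.3  1.1]
```

```bash
python3 -m handwheel '[[[0,0.001,0.001],[0,0,0],160],[[0,0,0],[0,0,0],160],[[0,0,0],[0,0,0],100],[[0,0,0],[0,0,0],50],[[0,0,0],[0,0,0],50],[[0,0,0],[0,0,0],50],[[0,0,-0.012],[0,0,0],50],[[0,0,-0.024],[0,0,0],50],[[0,0,-0.028],[0,0,0],50],[[0,0,-0.028],[0,0,0],50],[[0,0,-0.028],[0,0,0],0],[[0,0,-0.018],[0,0,0],0]]' 25 | tail -1;  python3 plan.py .5105 -.453 .19 -84.1
```

```text
grasp_force: 0.0
t 28.5 q6 1.79 open 0.0821 grip 0.0 tcp [0.5578 0.3138 0.1904] Fz [0.4 0.1 0. ] tilt [0.0045 0.0015]
cur -84.0 turn tool-z 0.002 rad; then shift mm [-1.259e+02  7.579e+02  4.000e-01] | from unturned [-127.4  757.7   -1. ]
```

```bash
python3 -m handwheel '[[[-0.003,0.018,0],[0,0,0],0],[[-0.0058,0.034,0],[0,0,0],0],[[-0.0058,0.034,0],[0,0,0],0],[[-0.0058,0.034,0],[0,0,0],0],[[-0.0058,0.034,0],[0,0,0],0],[[-0.0058,0.034,0],[0,0,0],0],[[-0.0058,0.034,0],[0,0,0],0],[[-0.0058,0.034,0],[0,0,0],0],[[-0.0058,0.034,0],[0,0,0],0],[[-0.0058,0.034,0],[0,0,0],0],[[-0.0058,0.034,0],[0,0,0],0],[[-0.0058,0.034,0],[0,0,0],0]]' 25 | tail -1; python3 -m handwheel '[[[-0.0058,0.034,0],[0,0,0],0],[[-0.0058,0.034,0],[0,0,0],0],[[-0.0058,0.034,0],[0,0,0],0],[[-0.0058,0.034,0],[0,0,0],0],[[-0.0058,0.034,0],[0,0,0],0],[[-0.0058,0.034,0],[0,0,0],0],[[-0.0058,0.034,0],[0,0,0],0],[[-0.0058,0.034,0],[0,0,0],0],[[-0.0058,0.034,0],[0,0,0],0],[[0,0.030,0],[0,0,0],0],[[0,0,0],[0,0,-0.105],0],[[0,0,0],[0,0,-0.105],0]]' 25 | tail -1; python3 -m handwheel '[[[0,0,0],[0,0,0],0],[[0,0,0],[0,0,0],0]]' | tail -1; python3 plan.py .5105 -.453 .12 -72
python3 - <<'E'
from h import *
p,d=viewer.camera("top"); np.savez("top4.npz",p=p,d=d); ps,ds=viewer.camera("scene"); np.savez("scene4.npz",p=ps,d=ds)
A=cv2.resize(p[130:230,120:220],(400,400),interpolation=cv2.INTER_CUBIC);B=cv2.resize(ps[150:270,300:420],(400,400),interpolation=cv2.INTER_CUBIC)
cv2.imwrite("pics/g7.png",np.hstack([A,B])[...,::-1])
C=cloud("scene",ds);h=C[...,2]
for nm,x,y in(("box",.4506,.3986),("pink",.5461,.4084),("teal",.556,.313)):
    m=(np.hypot(C[...,0]-x,C[...,1]-y)<.035)&(h>.04)&(h<.15); print(nm,m.sum(),np.percentile(h[m],[50,90,97]) if m.any() else 0)
E
```

```text
grasp_force: 0.0
grasp_force: 0.0
grasp_force: 0.0
t 30.7 q6 0.39 open 0.0881 grip 0.0 tcp [ 0.5144 -0.4232  0.1865] Fz [-0.3  0.2 -0.7] tilt [ 0.0004 -0.0005]
cur -72.1 turn tool-z -0.003 rad; then shift mm [-12.9  27.1  66.5] | from unturned [-12.9  27.1  66.5]
box 195 [0.06833606 0.08481719 0.08677094]
pink 161 [0.08148263 0.09682812 0.09800882]
teal 167 [0.08242953 0.09676293 0.09839721]
```

View pics/g7.png

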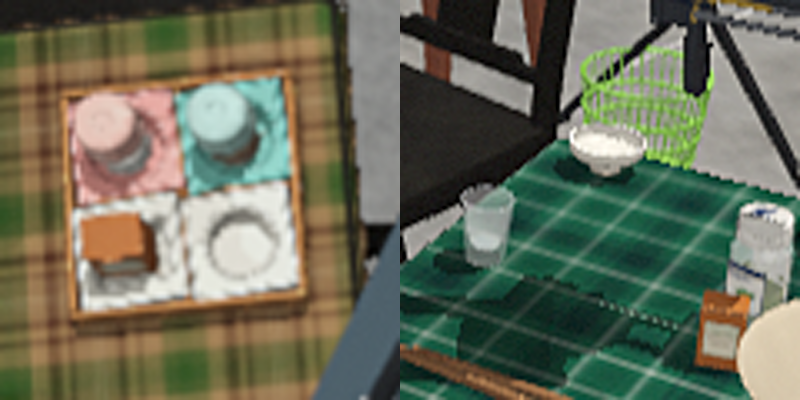

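All three placed pieces are upright with tops at the expected heights. That was my last picture, so the jar goes by numbers. I'll recheck its position from the fresh scene frame first.

```bash
python3 - <<'E'
from meas import *
ps=np.load("scene4.npz")["p"]; b=(397,207,26,20)
m=big((lambda q:(q[...,1]<40)&(q[...,2]>150))(crop(ps,b))); print(far_circle("scene",m,.098,.0235,b[:2]))
E
python3 -m handwheel '[[[-0.0065,0.0135,0],[0,0,0],0],[[-0.0064,0.0136,0],[0,0,0],0],[[0,0,0],[0,0,0],0],[[0,0,0.022],[0,0,0],0],[[0,0,0.022],[0,0,0],0],[[0,0,0.022],[0,0,0],0],[[0,0,0],[0,0,0],0],[[0,0,0],[0,0,0],0]]' 25 | tail -1; python3 plan.py .510 -.4525 .045 -72
python3 - <<'E'
from h import *
# finger clearance: points near jar height from scene depth vs gripper
p,d=viewer.camera("scene"); C=cloud("scene",d); m=(np.hypot(C[...,0]-.51,C[...,1]+.4525)<.13)&(C[...,2]>.112)&(C[...,2]<.16)&(d>0)
T=np.array([.31,-.95]);N=np.array([.95,.31]);q=C[m][:,:2]-[.51,-.4525];a=q@T
for s in(-1,1):
    r=q[(a*s>0)]; print(s,len(r),np.percentile(r@T,[3,50,97]).round(3) if len(r) else 0,np.percentile(r@N,[3,50,97]).round(3) if len(r) else 0)
E
```

```text
(array([ 0.50970135, -0.45293204]), np.float64(0.0012734040389138696))
grasp_force: 0.0
t 31.4 q6 0.36 open 0.0877 grip 0.0 tcp [ 0.5097 -0.4525  0.1183] Fz [ 0.  -0.3  0.9] tilt [-0.0021  0.0027]
cur -72.0 turn tool-z -0.000 rad; then shift mm [ 0.3  0.1 73.3] | from unturned [ 0.4  0.4 73.3]
-1 92 [-0.059 -0.05  -0.044] [-0.014 -0.008  0.005]
1 93 [0.044 0.053 0.06 ] [-0.013 -0.009  0.004]
```

The jar is confirmed at (0.510, −0.453), and the fingers lie at ±44 to 60 mm around it. Lowering to 0.045 and gripping.

```bash
python3 -m handwheel '[[[0,0,0.012],[0,0,0],0],[[0,0,0.018],[0,0,0],0],[[0,0,0.018],[0,0,0],0],[[0,0,0.015],[0,0,0],0],[[0,0,0.008],[0,0,0],0],[[0,0,0],[0,0,0],0],[[0,0,0],[0,0,0],0]]' 25 | tail -1; python3 plan.py .510 -.4525 .045 -72;  python3 -m handwheel '[[[0,0,0],[0,0,0],180],[[0,0,0],[0,0,0],180],[[0,0,0],[0,0,0],180],[[0,0,0],[0,0,0],180],[[0,0,0],[0,0,0],180],[[0,0,0],[0,0,0],180],[[0,0,0],[0,0,0],180]]' 25 | tail -1; python3 plan.py;  python3 -m handwheel '[[[0,0,-0.010],[0,0,0],180],[[0,0,-0.025],[0,0,0],180],[[0,0,-0.025],[0,0,0],180],[[0,0,-0.025],[0,0,0],180],[[0,0,-0.025],[0,0,0],180],[[0,0,-0.025],[0,0,0],180],[[0,0,-0.020],[0,0,0],180],[[0,0,0],[0,0,0.105],180],[[0,0,0],[0,0,0.105],180],[[0,0,0],[0,0,0],180]]' 25 | tail -1; python3 plan.py .4605 .3032 .20 -84.1
```

```text
grasp_force: 0.0
t 32.1 q6 0.36 open 0.0879 grip 0.0 tcp [ 0.5106 -0.453   0.0488] Fz [-0.2 -0.1  0.3] tilt [-0.      0.0001]
cur -72.0 turn tool-z 0.001 rad; then shift mm [-0.4 -0.7  3.8] | from unturned [-0.4 -0.7  3.8]
grasp_force: 24.1
t 32.6 q6 0.36 open 0.0477 grip 24.1 tcp [ 0.5106 -0.4531  0.049 ] Fz [ 1.1 -0.9  1.1] tilt [ 0.0003 -0.0004]
grasp_force: 24.1
t 33.5 q6 0.57 open 0.0474 grip 24.1 tcp [ 0.5106 -0.4529  0.2049] Fz [ 0.3 -0.  -1.6] tilt [ 0.0007 -0.0009]
cur -84.2 turn tool-z -0.002 rad; then shift mm [  27.9 -757.3    4.9] | from unturned [  26.5 -757.3    4.3]
```

```bash
python3 -m handwheel '[[[0.001,-0.018,0],[0,0,0],180],[[0.0012,-0.034,0],[0,0,0],180],[[0.0012,-0.034,0],[0,0,0],180],[[0.0012,-0.034,0],[0,0,0],180],[[0.0012,-0.034,0],[0,0,0],180],[[0.0012,-0.034,0],[0,0,0],180],[[0.0012,-0.034,0],[0,0,0],180],[[0.0012,-0.034,0],[0,0,0],180],[[0.0012,-0.034,0],[0,0,0],180],[[0.0012,-0.034,0],[0,0,0],180],[[0.0012,-0.034,0],[0,0,0],180],[[0.0012,-0.034,0],[0,0,0],180]]' 25 | tail -1; python3 -m handwheel '[[[0.0012,-0.034,0],[0,0,0],180],[[0.0012,-0.034,0],[0,0,0],180],[[0.0012,-0.034,0],[0,0,0],180],[[0.0012,-0.034,0],[0,0,0],180],[[0.0012,-0.034,0],[0,0,0],180],[[0.0012,-0.034,0],[0,0,0],180],[[0.0012,-0.034,0],[0,0,0],180],[[0.0012,-0.034,0],[0,0,0],180],[[0.0012,-0.034,0],[0,0,0],180],[[0,-0.020,0],[0,0,0],180],[[0,0,0],[0,0,0],180],[[0,0,0],[0,0,0],180]]' 25 | tail -1; python3 plan.py .4605 .3032 .10 -84.1
```

```text
grasp_force: 24.1
grasp_force: 24.1
t 35.5 q6 1.76 open 0.0479 grip 24.1 tcp [0.4596 0.2645 0.2035] Fz [ 0.1 -0.8 -1.1] tilt [-0.0007 -0.0005]
cur -83.7 turn tool-z 0.007 rad; then shift mm [  4.8 -38.4 103.5] | from unturned [  5.2 -38.4 103.5]
```

```bash
python3 -m handwheel '[[[0.0025,-0.019,0],[0,0,0.006],180],[[0.0023,-0.0194,0],[0,0,0],180],[[0,0,0],[0,0,0],180],[[0,0,0.020],[0,0,0],180],[[0,0,0.022],[0,0,0],180],[[0,0,0.022],[0,0,0],180],[[0,0,0.020],[0,0,0],180],[[0,0,0.014],[0,0,0],180],[[0,0,0],[0,0,0],180],[[0,0,0],[0,0,0],180]]' 25 | tail -1; python3 plan.py .4605 .3032 .057 -84.1
python3 - <<'E'
from meas import *
p,d=viewer.camera("scene"); C=cloud("scene",d); P=ctrl.sense()["tcp_pos"]
m=(np.hypot(C[...,0]-P[0],C[...,1]-P[1])<.04)&(C[...,2]>.045)&(C[...,2]<.09)&(d>0); q=C[m]
print("jar below fingers",m.sum(),q.min(0).round(3),np.median(q,0).round(3),q.max(0).round(3))
E
```

```text
grasp_force: 24.1
t 36.3 q6 1.84 open 0.0481 grip 24.1 tcp [0.4609 0.301  0.1052] Fz [-0.3 -0.7 -1.4] tilt [-0.002  -0.0011]
cur -84.4 turn tool-z -0.005 rad; then shift mm [-0.1 -2.3 48.2] | from unturned [-0.1 -2.3 48.2]
jar below fingers 108 [0.428 0.274 0.055] [0.445 0.282 0.073] [0.478 0.318 0.09 ]
```

```bash
python3 -m handwheel '[[[0,-0.002,0.01],[0,0,0],180],[[0,0,0.012],[0,0,0],180],[[0,0,0.008],[0,0,0],180],[[0,0,0],[0,0,0],180],[[0,0,0],[0,0,0],180]]' 25 | tail -1; python3 plan.py .4605 .3032 .057 -84.1; python3 -m handwheel '[[[0,0,0.005],[0,0,0],180],[[0,0,0.005],[0,0,0],180],[[0,0,0.004],[0,0,0],180],[[0,0,0],[0,0,0],180],[[0,0,0],[0,0,0],180],[[0,0,0],[0,0,0],180]]' 25 | tail -1; python3 plan.py .4605 .3032 .057 -84.1
```

```text
grasp_force: 24.3
t 36.8 q6 1.84 open 0.0471 grip 24.3 tcp [0.4607 0.3031 0.0746] Fz [ 0.5 -4.8 -0.1] tilt [-0.001  -0.0028]
cur -84.3 turn tool-z -0.003 rad; then shift mm [-0.2 -0.1 17.6] | from unturned [-0.1 -0.1 17.6]
grasp_force: 24.4
t 37.3 q6 1.84 open 0.0468 grip 24.4 tcp [0.4615 0.3023 0.061 ] Fz [ 2.7 -8.6 -0.8] tilt [ 0.0003 -0.004 ]
cur -84.3 turn tool-z -0.003 rad; then shift mm [-0.9 -1.   4. ] | from unturned [-0.9 -1.   4. ]
```

The sideways force of 8.6 N toward −y means the jar rubs the +y wall of the well. I'll ease it that way.

```bash
python3 -m handwheel '[[[0.0005,0.0015,0],[0,0,0],180],[[0,0,0],[0,0,0],180],[[0,0,0],[0,0,0],180],[[0,0,0],[0,0,0],180]]' 25 | tail -1; python3 plan.py .4605 .3032 .057 -84.1; python3 -m handwheel '[[[0.0005,0.0015,0],[0,0,0],180],[[0,0,0],[0,0,0],180],[[0,0,0],[0,0,0],180],[[0,0,0],[0,0,0],180]]' 25 | tail -1; python3 plan.py
```

```text
grasp_force: 24.4
t 37.6 q6 1.84 open 0.0469 grip 24.4 tcp [0.4614 0.302  0.061 ] Fz [ 2.  -4.7 -2.4] tilt [-0.0006 -0.0021]
cur -84.3 turn tool-z -0.004 rad; then shift mm [-0.8 -1.3  4. ] | from unturned [-0.8 -1.3  4. ]
grasp_force: 24.3
t 38.0 q6 1.83 open 0.0467 grip 24.3 tcp [0.4618 0.3017 0.0613] Fz [-1.5 -1.8 -2.5] tilt [-0.0009 -0.0002]
```

```bash
python3 -m handwheel '[[[0,0.001,0.002],[0,0,0],180],[[0,0,0.002],[0,0,0],180],[[0,0,0],[0,0,0],180],[[0,0,0],[0,0,0],180]]' 25 | tail -1; python3 plan.py; python3 -m handwheel '[[[0,0,0.0005],[0,0,0],180],[[0,0,0],[0,0,0],180],[[0,0,0],[0,0,0],180]]' 25 | tail -1; python3 plan.py
```

```text
grasp_force: 24.3
t 38.3 q6 1.83 open 0.0468 grip 24.3 tcp [0.4623 0.3007 0.0576] Fz [-0.4 -0.5 -1.4] tilt [-0.0001  0.0002]
grasp_force: 24.3
t 38.5 q6 1.83 open 0.0469 grip 24.3 tcp [0.4624 0.3007 0.0573] Fz [-0.3 -0.3 -0.4] tilt [0.0001 0.0001]
```

```bash
python3 -m handwheel '[[[0,0,0.0005],[0,0,0],180],[[0,0,0],[0,0,0],130],[[0,0,0],[0,0,0],90],[[0,0,0],[0,0,0],60],[[0,0,0],[0,0,0],60],[[0,0,0],[0,0,0],60],[[0,0,-0.012],[0,0,0],60],[[0,0,-0.024],[0,0,0],60],[[0,0,-0.028],[0,0,0],60],[[0,0,-0.028],[0,0,0],60],[[0,0,-0.028],[0,0,0],60],[[0,0,-0.018],[0,0,0],60]]' 25 | tail -1; python3 -m handwheel '[[[0,0.02,0],[0,0,0],60],[[0,0.034,0],[0,0,0],60],[[0,0.034,0],[0,0,0],60],[[0,0.034,0],[0,0,0],60],[[0,0.034,0],[0,0,0],60],[[0,0.034,0],[0,0,0],60],[[0,0.034,0],[0,0,0],60],[[0,0.034,0],[0,0,0],60],[[0,0.034,0],[0,0,0],60],[[0,0,0],[0,0,0],60],[[0,0,0],[0,0,0],60]]' 25 | tail -1; python3 plan.py
cat > final.py <<'E'
from meas import *
ps,ds=viewer.camera("scene"); p,d=viewer.camera("top"); np.savez("last.npz",ps=ps,ds=ds,p=p,d=d)
C=cloud("scene",ds);h=C[...,2]
for nm,x,y,z in(("box",.4506,.3986,.086),("pink",.5461,.4084,.097),("teal",.556,.313,.097),("jar",.462,.300,.106)):
    m=(np.hypot(C[...,0]-x,C[...,1]-y)<.035)&(h>.04)&(h<.16); print(nm,"want",z,m.sum(),np.percentile(h[m],[50,90,97]).round(4) if m.any() else 0)
    t=C[m&(h>z-.008)]; print("  top centre",((t.min(0)+t.max(0))/2).round(3)[:2],"ext",np.ptp(t,axis=0).round(3)[:2])
for nm,x,y in(("bowl",.621,-.18),("glass",.40,-.236)):
    for n,D in(("scene0",cloud("scene",np.load("scene0.npz")["d"])),("now",C)):
        m=(np.hypot(D[...,0]-x,D[...,1]-y)<.06)&(D[...,2]>.015)&(D[...,2]<.075); q=D[m]; print(nm,n,m.sum(),np.median(q,0).round(3))
E
python3 final.py
```

```text
grasp_force: 0.0
grasp_force: 0.0
t 40.5 q6 1.25 open 0.0674 grip 0.0 tcp [0.4915 0.0085 0.1957] Fz [-0.4  0.4 -0. ] tilt [ 0.0012 -0.0001]
box want 0.086 194 [0.0666 0.0851 0.0861]
  top centre [0.447 0.397] ext [0.046 0.051]
pink want 0.097 130 [0.0876 0.0968 0.0977]
  top centre [0.542 0.406] ext [0.053 0.057]
teal want 0.097 170 [0.0816 0.0965 0.0978]
  top centre [0.553 0.305] ext [0.048 0.049]
jar want 0.106 254 [0.076  0.1046 0.1064]
  top centre [0.455 0.299] ext [0.046 0.048]
bowl scene0 168 [ 0.642 -0.186  0.024]
bowl now 224 [ 0.629 -0.18   0.025]
glass scene0 270 [ 0.389 -0.243  0.048]
glass now 270 [ 0.391 -0.243  0.048]
```

Every top is at its seated height. The bowl was partly hidden in the first scene frame, so I compare it in the top view before handing in.

```bash
python3 - <<'E'
from meas import *
for n,p in(("0",np.load("top0.npz")["p"]),("now",np.load("last.npz")["p"])):
    for nm,b in(("bowl",(303,130,32,32)),):
        m=big((lambda q:(q[...,1]<60)&(q[...,2]>150))(crop(p,b))); P=cont(m)+b[:2]; print(n,nm,m.sum(),cv2.minEnclosingCircle(P.astype(np.float32)))
a,b=np.load("top0.npz")["p"],np.load("last.npz")["p"]
for nm,(x,y,w,h) in(("bowl",(303,130,32,32)),("glass",(325,195,24,24))):
    print(nm,np.abs(a[y:y+h,x:x+w].astype(int)-b[y:y+h,x:x+w]).mean(),cv2.phaseCorrelate(*[cv2.cvtColor(i[y:y+h,x:x+w],cv2.COLOR_RGB2GRAY).astype(np.float32) for i in(a,b)]))
E
```

```text
0 bowl 375 ((319.1297912597656, 144.33338928222656), 11.583182334899902)
now bowl 332 ((319.0140075683594, 144.58154296875), 11.524147987365723)
bowl 4.883463541666667 ((-0.007989557087366705, -0.10790256242166407), 0.9576020336244255)
glass 4.824652777777778 ((0.02447348359882895, 0.036172095944152716), 1.003453465178609)
```

The bowl and glass haven't moved. Handing in.

```bash
python3 -c "
from rig import ctrl
print(ctrl.finish_job())"
```

```text
the job is handed in; nothing more can be done
None
```

All four condiments stand upright and fully down in their matching wells, the tea glass and sauce bowl are where they were, and the job was handed in after about 41 s of robot time.

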